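Interleave and stack two vial trays

ROBOT

A 7-joint arm with a two-finger parallel gripper is mounted at the origin on a cart in front of the work surface, level with it; the furniture and walls round the work are solid. World frame = base frame: x ahead of the robot, y to its left, z up, the work surface at z = 0. Lengths are in m, angles in rad, forces in N, time in s.
With the tool pointing down it reaches from about 0.425 to 1.025 m from the base axis. Payload 9.4 kg.
Tool frame: the origin (TCP) lies between the finger pads; the fingertips stand 8 mm ahead of it and the grasp point (between the pads) lies 11 mm behind it (arm.tips_ahead is the distance from the TCP to the fingertips, in m); z points along the fingers, y is the line along which they close (so a half turn about z gives the same grasp; the last joint's range is limited). The gripper opens to 85 mm and grips with 20 to 120 N. Pads are 22 mm wide; open, the fingers measure 114 mm over their backs; the gripper's body (76 mm by 85 mm) begins 54 mm behind the grasp point. The pads swing forward as they close: fully open they stand 13 mm farther back than shut.
Start: joints at [1.146, 0.599, -0.003, 1.599, 0.002, 0.943, -0.08], TCP at [0.247, -0.682, 0.204] pointing down, gripper open.
Joint ranges: [-2.57, 2.57], [-0.35, 1.97], [-1.29, 1.29], [0.11, 2.56], [-1.05, 4.19], [0.11, 1.86], [-2.63, 2.63]. Speed limits (rad/s): [2.22, 2.22, 3.01, 3.01, 3.14, 3.14, 3.14].

INTERFACE

Orientations are given as a unit quaternion [w, x, y, z].
In Python, from workcell import arm gives the robot as it stands.
- The arm moves only by the tool jog_arm, never from a script. Its argument "series" is a list that holds one entry, the list of rows, each a list of 4 numbers: the shift along the tool's x, y, z in m, then the turn about the tool's z in rad. In form: [[[x, y, z, spin], ...]]. A call has 1 to 5 rows; each row is the pose to reach, as a shift and turn from the pose commanded when the call began, along the tool's axes at that moment; what a row does not reach only later rows make up. A row lasts 1/8 s, in which the tool goes at most 62.5 mm and 10.7 degrees, less where a joint would pass 70% of its speed; a pose out of reach is approached as far as the arm can. A call with a gripper value outside its range is refused whole. "hand" is the opening, from -1 (shut) to 1 (fully open), so that 0 is half open, set as the call begins (left out, the last holds). The fingers move at their own pace and stop on an object; the grip force is fixed at half the most. Time passes only in rows, so rows that repeat a pose let the fingers close. It gives the time, the measured TCP pose, the force, the opening and the grip force at its end, in the units of the state.
- arm.state(): the state, without advancing time (a new reading comes with each control period).
- arm.grab_frame(name): name is "side" or "top"; returns the picture (400x640x3 uint8, red, green, blue); there is no depth.
- arm.camera_params(name): a dict with "fx", "fy", "cx", "cy" (pixels), "camera_from_world" (4x4, takes a point from world to camera coordinates). Camera axes: x right, y up, looking along -z (the intrinsics and any distortion apply to the point x, -y, -z); pixel columns grow to the right and rows downward; lengths in m; the calibration is good to about 2 mm. A picture is of the moment at which its call begins. camera_params takes no time and is no camera call.
- arm.job_done(): hands the job in; it is judged then, once.
The state is a dict: "time": time; "joints": joint angles; "joint_velocities": joint speeds; "effort": joint torques, N m; "ee_pos": TCP position; "tool_rot": TCP orientation; "ft_force": force on the tool from outside, world axes, zero at the start; "wrist_torque": the same for the moment, N m; "grip_width": finger opening in m; "finger_force": force on a finger pad.
Only numpy, scipy, OpenCV 4.12 (cv2) and the standard library are available. Lean on these libraries where they do the work, as an engineer would, in place of code of your own. Each camera call takes 0.05 s, during which the arm holds its last target. There are 200 camera calls.

TASK

Stack the sample vial trays for transport: lay the full-size white separator sheet flat and squarely on the vial caps of the tray in the steel pan, then set the other filled vial tray gently, upright, on top of the sheet, squarely over the tray below. Let go of everything, and leave the small white sheet where it lies.

Things in the scene. Friction and masses are not known exactly. Their poses are not given: they have to be found in the camera images.
- base: shallow steel pan, 78 (x) x 120 (y) x 10 mm, fixed to the worktop; its floor is 4 mm thick and its rim 4 mm thick; origin at the centre of its underside, z up, y along its length
- lower_tray: lower tray, standing loose in the steel pan on its floor: a grey tray block 58 (x) x 100 (y) x 26 mm filled with 15 vials whose blue caps stand out of its top in a 3 x 5 grid (outer cap centres at x = +-18, y = +-38 mm) up to 38 mm above its underside. Origin at the centre of its underside, y along its length, z up. 0.3 kg
- upper_tray: upper tray, standing on the worktop, like the lower one: a grey tray block 58 (x) x 100 (y) x 26 mm filled with 15 vials whose blue caps stand out of its top in a 3 x 5 grid (outer cap centres at x = +-18, y = +-38 mm) up to 38 mm above its underside. Origin at the centre of its underside, y along its length, z up. About 0.25 kg; can be gripped across its 58 mm width by the sides of the block
- separator: full-size separator sheet, stiff white plastic, 60 (x) x 104 (y) x 6 mm, lying flat on the worktop; origin at the centre of its underside, y along its length, z up. About 40 g; can be gripped across its 60 mm width
- small_sheet: smaller white sheet, 44 (x) x 60 (y) x 6 mm, not wanted, lying flat on the worktop; origin at the centre of its underside, z up. 20 g
There are look-alikes about, which are no part of the job. What is shaped like the lower_tray but pink is not meant.

How it is judged:
By the outcome, as a careful person would: the job done as asked, in the order asked, and still so for the second after the job is handed in, with the robot touching nothing.
It also fails if it takes over 54 s, if anything falls off the work surface, if the arm or the gripper's body presses on something with over 40 N, if the wrist force passes 120 N, or if a joint passes its speed limit or range.

## Working session

There is one attempt and no reset: what is moved stays moved. The work goes in short steps, Python scripts to look and compute and a tool call to move; the robot and the scene stay as the last step left them, time stands still between calls to the robot, and variables do not carry over. Pictures are saved under pics/ and viewed, at most 10 in all, crops included, and the job is handed in when it is done.

Besides the shell and the picture viewer there is one more tool, called after ">>>" in YAML: its name, and indented under it one key for each argument. jog_arm: Moves the arm, as the interface text tells. Its arguments: {"type":"object","properties":{"series":{"type":"array"},"hand":{"type":"number"}},"required":["series"]}

```bash
mkdir -p pics
cat > h.py <<'E'
import numpy as np, cv2
from workcell import arm
def save(name,fn,crop=None,scale=1):
    im=arm.grab_frame(name)[:,:,::-1]
    if crop: x0,y0,x1,y1=crop; im=im[y0:y1,x0:x1]
    cv2.imwrite('pics/'+fn,cv2.resize(im,None,fx=scale,fy=scale,interpolation=cv2.INTER_CUBIC))
def ray(name,u,v,z):
    p=arm.camera_params(name); T=np.array(p['camera_from_world']); R=T[:3,:3]; t=T[:3,3]
    d=p.get('dist',p.get('distortion'))
    K=np.array([[p['fx'],0,p['cx']],[0,p['fy'],p['cy']],[0,0,1.]])
    q=cv2.undistortPoints(np.array([[[u,v]]],float),K,None if d is None else np.array(d,float))[0,0]
    dc=np.array([q[0],-q[1],-1]); c=-R.T@t; dw=R.T@dc
    return c+dw*(z-c[2])/dw[2]
def proj(name,P):
    p=arm.camera_params(name); T=np.array(p['camera_from_world']); q=T[:3,:3]@np.array(P,float)+T[:3,3]
    return p['fx']*q[0]/-q[2]+p['cx'], p['fy']*-q[1]/-q[2]+p['cy']
E
python3 - <<'E'
from h import *
save('top','t0.png',scale=1.25); save('side','s0.png',scale=1.25)
for n in('top','side'): 
    p=arm.camera_params(n);T=np.array(p['camera_from_world']);print({k:v for k,v in p.items() if k!='camera_from_world'},-T[:3,:3].T@T[:3,3], T[:3,:3].round(2).tolist())
print(arm.state(), arm.tips_ahead)
E
```

```text
{'fx': 369.82821364544344, 'fy': 369.82821364544344, 'cx': 316.16106250392943, 'cy': 199.39659225766417} [ 0.37155156 -0.00826003  1.04985967] [[0.03, -1.0, -0.0], [0.99, 0.03, 0.15], [-0.15, -0.01, 0.99]]
{'fx': 400.67807733058936, 'fy': 400.67807733058936, 'cx': 319.22162098350657, 'cy': 204.09278903203173} [0.11950615 0.31251726 0.96912693] [[-0.58, -0.82, -0.01], [0.7, -0.5, 0.5], [-0.42, 0.28, 0.87]]
{'time': 0.1, 'joints': array([ 1.14599248e+00,  6.00002076e-01, -3.06431987e-03,  1.60166719e+00,
        1.53596547e-03,  9.42898225e-01, -7.97575886e-02]), 'joint_velocities': array([-0.00104427, -0.00036601,  0.00025849, -0.00264273,  0.00041554,
        0.00121085, -0.00211289]), 'effort': array([ 1.43978287e+00, -7.80050325e+01,  2.63339795e+00, -2.94078040e+01,
        2.76095476e-01,  1.51377119e-02, -1.73196599e-05]), 'ee_pos': array([ 0.2471059 , -0.68002941,  0.20285021]), 'tool_rot': array([-1.49970496e-03,  9.84857282e-01,  1.73360513e-01, -1.36244320e-04]), 'ft_force': array([-1.38290735,  0.73833003,  0.20305642]), 'wrist_torque': array([-0.02407183, -0.02848338,  0.05581667]), 'finger_force': 0.0, 'grip_width': 0.08533967844470579} 0.008
```

View pics/t0.png

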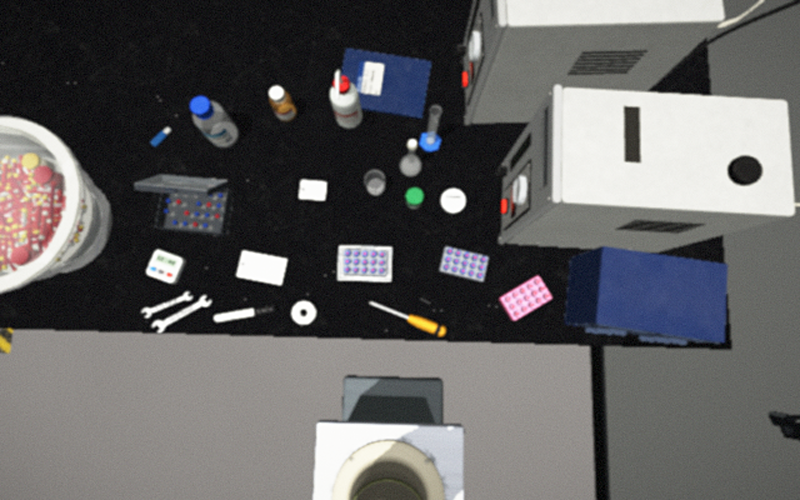

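View pics/s0.png

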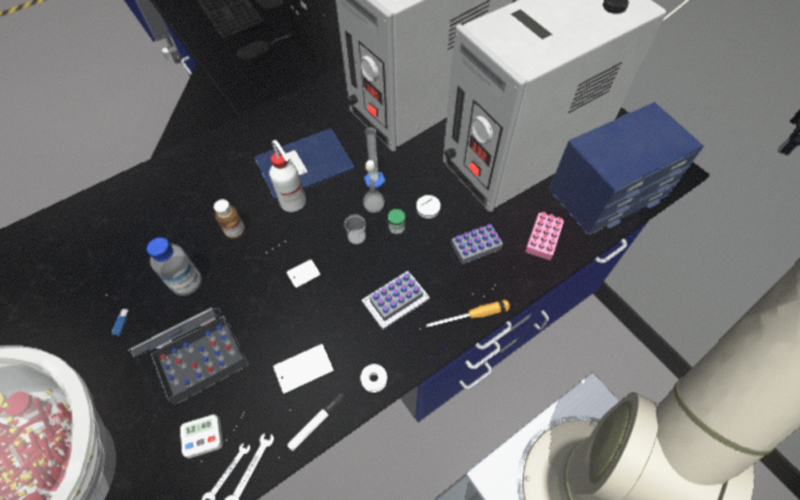

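Run:
```python
from h import *
save('top','t1.png',(180,185,400,235),3.6); save('side','s1.png',(210,170,410,320),4)
for u,v in [(262,267),(313,190),(364,264),(464,263),(526,298)]: print(ray('top',u/1.25,v/1.25,.02).round(3))
```

```text
[0.482 0.297 0.02 ]
[0.663 0.193 0.02 ]
[0.495 0.069 0.02 ]
[ 0.504 -0.155  0.02 ]
[ 0.43  -0.293  0.02 ]
```

View pics/t1.png

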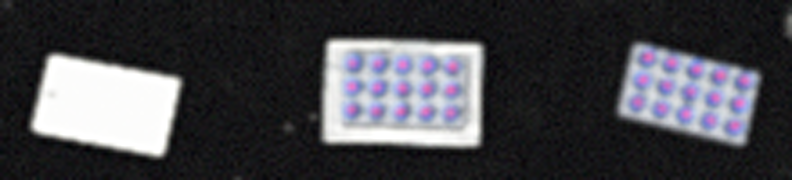

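View pics/s1.png

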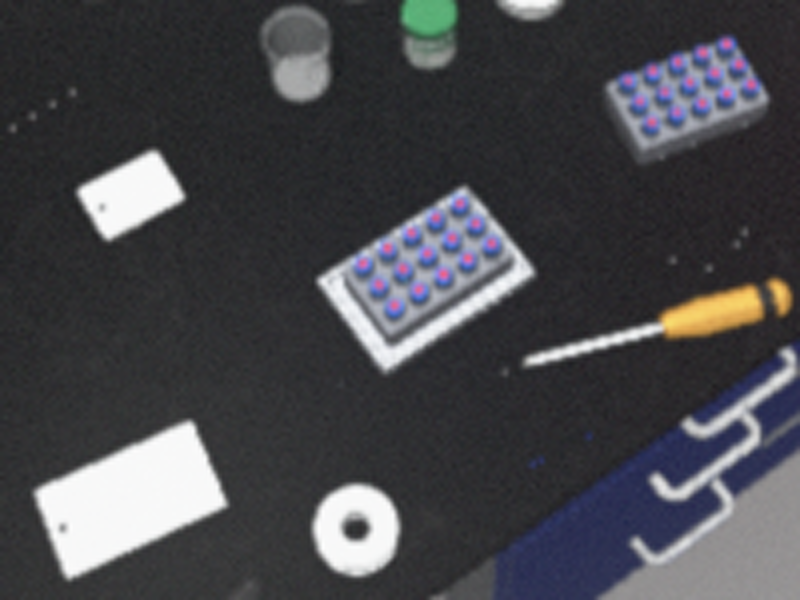

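The top crop shows the full-size sheet at crop (107,105), the pan with the grey tray at (403,92), and the upper tray at (690,92). Look-alikes, at their t0.png pixels: small sheet (313,190), pink tray (526,298), and timer (165,266). I choose the large sheet and the grey tray that is outside the pan.

```bash
cat >> h.py <<'E'
def quad(cam,pts,z,x0,y0,s):
    P=np.array([ray(cam,x0+(a+.5)/s-.5,y0+(b+.5)/s-.5,z)[:2] for a,b in pts])
    e=np.roll(P,-1,0)-P; L=np.linalg.norm(e,axis=1)
    # order: long, short, long, short ; yaw of long axis
    d=(e[0]-e[2]); w=(e[1]-e[3])
    yl=np.degrees(np.arctan2(-d[1],-d[0])); yw=np.degrees(np.arctan2(w[1],w[0]))
    print(cam,'c',P.mean(0).round(4),'L',(L*1000).round(1),'long',yl.round(1),'short',yw.round(1))
    return P.mean(0),yl
E
python3 - <<'E'
from h import *
T=('top',180,185,3.6);S=('side',210,170,4)
def q(c,pts,z): quad(c[0],pts,z,*c[1:])
print('sep');q(T,[(48,53),(182,77),(163,157),(31,132)],.006);q(S,[(34,492),(193,421),(227,506),(69,580)],.006)
print('low');q(T,[(353,63),(452,66),(452,111),(351,110)],.042);q(S,[(364,266),(460,206),(492,245),(395,308)],.042)
print('pan');q(T,[(325,40),(483,44),(480,146),(323,144)],.010);q(S,[(318,281),(466,187),(535,271),(387,371)],.010)
print('up');q(T,[(647,58),(745,80),(735,127),(637,103)],.038);q(S,[(628,83),(727,45),(750,90),(651,127)],.038)
from scipy.spatial.transform import Rotation as R
w=arm.state()['tool_rot'];print(R.from_quat(w,scalar_first=True).as_matrix().round(3))
E
```

```text
sep
top c [0.4829 0.3029] L [108.9  64.6 106.6  63.7] long 81.2 short 171.4
side c [0.4821 0.3027] L [105.2  60.3 102.4  61. ] long 80.7 short 170.8
low
top c [0.4987 0.0671] L [75.8 34.6 76.9 36.2] long 90.5 short -179.0
side c [0.4973 0.0684] L [75.1 35.  75.8 35.6] long 89.9 short 180.0
pan
top c [0.4981 0.0687] L [125.2  80.8 122.9  82.5] long 90.5 short -179.1
side c [0.4986 0.0689] L [120.2  77.5 119.1  78.6] long 90.5 short -179.3
up
top c [ 0.5021 -0.1538] L [76.7 37.1 76.6 35.7] long 78.3 short 168.2
side c [ 0.5008 -0.1515] L [76.7 38.8 75.  37.5] long 77.9 short 164.6
[[ 0.94   0.341 -0.001]
 [ 0.341 -0.94   0.003]
 [ 0.    -0.003 -1.   ]]
```

```bash
cat >> h.py <<'E'
from scipy.spatial.transform import Rotation as R
def rows(cur,yaw,wps):
    """cur commanded pos, yaw deg of tool x; wps (x,y,z,yaw)"""
    a=np.radians(yaw); ex=np.array([np.cos(a),np.sin(a),0]); ey=np.array([np.sin(a),-np.cos(a),0])
    for w in wps:
        d=np.array(w[:3])-cur; print([round(float(v),4) for v in (d@ex,d@ey,-d[2],-np.radians(w[3]-yaw))])
def st():
    s=arm.state(); M=R.from_quat(s['tool_rot'],scalar_first=True).as_matrix()
    print('t',s['time'],'p',s['ee_pos'].round(4),'yaw',np.degrees(np.arctan2(M[1,0],M[0,0])).round(2),'tilt',M[:2,2].round(4),'F',s['ft_force'].round(1),'w',round(s['grip_width'],4),'f',s['finger_force'])
    return s
E
python3 - <<'E'
from h import *
P=np.array
A=[(.25,-.66,.26,20),(.265,-.61,.29,20),(.28,-.55,.29,25),(.295,-.49,.29,33),(.31,-.43,.29,41)]
B=[(.335,-.375,.29,50),(.365,-.32,.28,59),(.395,-.265,.27,68),(.42,-.21,.25,76),(.435,-.15,.23,81)]
C=[(.447,-.09,.2,81),(.46,-.03,.18,81),(.47,.03,.16,81),(.476,.09,.15,81),(.48,.15,.14,81)]
D=[(.481,.21,.12,81),(.4825,.26,.1,81),(.4825,.303,.08,81),(.4825,.303,.06,81),(.4825,.303,.06,81)]
rows(P([.247,-.682,.204]),20,A);print()
rows(P(A[-1][:3]),41,B);print();rows(P(B[-1][:3]),81,C);print();rows(P(C[-1][:3]),81,D)
E
```

```text
[0.0103, -0.0196, -0.056, -0.0]
[0.0415, -0.0615, -0.086, -0.0]
[0.0762, -0.1128, -0.086, -0.0873]
[0.1108, -0.164, -0.086, -0.2269]
[0.1454, -0.2153, -0.086, -0.3665]

[0.055, -0.0251, -0.0, -0.1571]
[0.1137, -0.0469, 0.01, -0.3142]
[0.1724, -0.0688, 0.02, -0.4712]
[0.2274, -0.0939, 0.04, -0.6109]
[0.278, -0.1293, 0.06, -0.6981]

[0.0611, 0.0025, 0.03, -0.0]
[0.1224, 0.0059, 0.05, -0.0]
[0.1833, 0.0064, 0.07, -0.0]
[0.2435, 0.003, 0.08, -0.0]
[0.3033, -0.0025, 0.09, -0.0]

[0.0594, -0.0084, 0.02, -0.0]
[0.109, -0.0147, 0.04, -0.0]
[0.1515, -0.0215, 0.06, -0.0]
[0.1515, -0.0215, 0.08, -0.0]
[0.1515, -0.0215, 0.08, -0.0]
```

>>> jog_arm:
  series:
    - [[0.01,-0.02,-0.056,0],[0.0415,-0.0615,-0.086,0],[0.076,-0.113,-0.086,-0.087],[0.111,-0.164,-0.086,-0.227],[0.145,-0.215,-0.086,-0.366]]

```text
time: 0.82
ee_pos: [0.3108, -0.4288, 0.2908]
tool_rot: [0.001, 0.936, 0.351, 0.0]
ft_force: [1.2, -0.7, -0.1]
grip_width: 0.0859
finger_force: 0.0
```

>>> jog_arm:
  series:
    - [[0.055,-0.025,0,-0.157],[0.114,-0.047,0.01,-0.314],[0.172,-0.069,0.02,-0.471],[0.227,-0.094,0.04,-0.611],[0.278,-0.129,0.06,-0.698]]

```text
time: 1.45
ee_pos: [0.4364, -0.1541, 0.2319]
tool_rot: [0.001, 0.76, 0.65, 0.001]
ft_force: [1.8, -0.4, -0.4]
grip_width: 0.0854
finger_force: 0.0
```

```bash
python3 -c "
from h import *
st()"
```

```text
t 1.45 p [ 0.4364 -0.1541  0.2319] yaw 81.04 tilt [ 0.0027 -0.0005] F [ 1.8 -0.4 -0.4] w 0.0854 f 0.0
```

>>> jog_arm:
  series:
    - [[0.061,0.0025,0.03,0],[0.122,0.006,0.05,0],[0.183,0.006,0.07,0],[0.2435,0.003,0.08,0],[0.303,-0.0025,0.09,0]]

```text
time: 2.08
ee_pos: [0.4808, 0.1405, 0.1424]
tool_rot: [0.0, 0.761, 0.648, 0.001]
ft_force: [1.8, -0.1, 1.2]
grip_width: 0.0856
finger_force: 0.0
```

>>> jog_arm:
  series:
    - [[0.0594,-0.0084,0.02,0],[0.109,-0.0147,0.04,0],[0.1515,-0.0215,0.06,0],[0.1515,-0.0215,0.08,0],[0.1515,-0.0215,0.09,0]]
  hand: 0.65

```text
time: 2.7
ee_pos: [0.4825, 0.2918, 0.0518]
tool_rot: [0.0, 0.761, 0.649, -0.0]
ft_force: [0.6, 0.2, -0.1]
grip_width: 0.0702
finger_force: 0.0
```

```bash
python3 -c "
from h import *
st();save('side','s2.png',(190,240,310,330),6)"
```

```text
t 2.7 p [0.4825 0.2918 0.0518] yaw 80.92 tilt [-0.0004 -0.0006] F [ 0.6  0.2 -0.1] w 0.0702 f 0.0
```

View pics/s2.png

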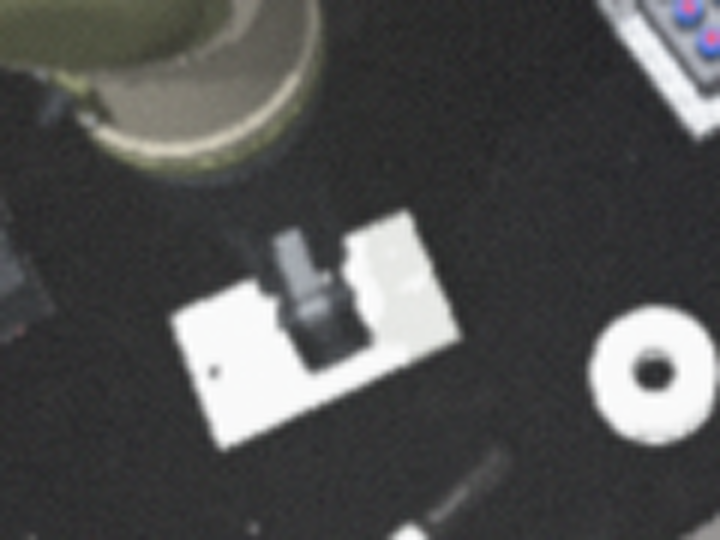

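The crop shows the fingers straddling the sheet, which spans (170,320), (408,210), (462,338) and (222,450). The gripper is about 11 mm short along the sheet. I'll correct that and go down.

>>> jog_arm:
  series:
    - [[0.011,-0.0015,0.01,0],[0.011,-0.0015,0.03,0],[0.011,-0.0015,0.036,0],[0.011,-0.0015,0.038,0],[0.011,-0.0015,0.038,0]]

```text
time: 3.38
ee_pos: [0.4829, 0.3028, 0.0152]
tool_rot: [0.0, 0.761, 0.649, 0.0]
ft_force: [-0.4, -0.3, 0.5]
grip_width: 0.0705
finger_force: 0.0
```

>>> jog_arm:
  series:
    - [[0,0,0.002,0],[0,0,0.004,0],[0,0,0.004,0]]

```text
time: 3.75
ee_pos: [0.4826, 0.3026, 0.0107]
tool_rot: [0.0, 0.761, 0.649, -0.0]
ft_force: [-0.7, 0.2, 0.2]
grip_width: 0.0705
finger_force: 0.0
```

>>> jog_arm:
  series:
    - [[0,0,0.001,0],[0,0,0.002,0],[0,0,0.002,0]]

```text
time: 4.12
ee_pos: [0.4826, 0.3027, 0.0086]
tool_rot: [-0.0, 0.761, 0.649, -0.0]
ft_force: [0.3, 0.9, 0.1]
grip_width: 0.0704
finger_force: 0.0
```

>>> jog_arm:
  series:
    - [[0,0,0.001,0],[0,0,0.002,0],[0,0,0.002,0]]

```text
time: 4.5
ee_pos: [0.4826, 0.3026, 0.0066]
tool_rot: [-0.0, 0.761, 0.649, -0.0]
ft_force: [-0.3, -0.3, -0.0]
grip_width: 0.0705
finger_force: 0.0
```

>>> jog_arm:
  series:
    - [[0,0,0.001,0],[0,0,0.002,0],[0,0,0.002,0]]

```text
time: 4.88
ee_pos: [0.4826, 0.3027, 0.0046]
tool_rot: [-0.0, 0.761, 0.649, -0.0]
ft_force: [-0.6, 0.3, -0.4]
grip_width: 0.0703
finger_force: 0.0
```

>>> jog_arm:
  series:
    - [[0,0,0.0005,0],[0,0,0.001,0],[0,0,0.001,0]]

```text
time: 5.25
ee_pos: [0.4826, 0.3027, 0.0037]
tool_rot: [-0.0, 0.761, 0.649, -0.0]
ft_force: [-0.5, -0.3, 0.1]
grip_width: 0.0706
finger_force: 0.0
```

>>> jog_arm:
  series:
    - [[0,0,0,0],[0,0,0,0],[0,0,0,0]]
  hand: 0.2

```text
time: 5.62
ee_pos: [0.4826, 0.3027, 0.0037]
tool_rot: [-0.0, 0.761, 0.649, -0.0]
ft_force: [-0.9, -0.8, 0.6]
grip_width: 0.0514
finger_force: 0.0
```

```bash
python3 -c "
from h import *
st();save('side','s3.png',(190,240,310,330),6)"
```

```text
t 5.625 p [0.4826 0.3027 0.0037] yaw 80.89 tilt [-0.  0.] F [-0.9 -0.8  0.6] w 0.0514 f 0.0
```

View pics/s3.png

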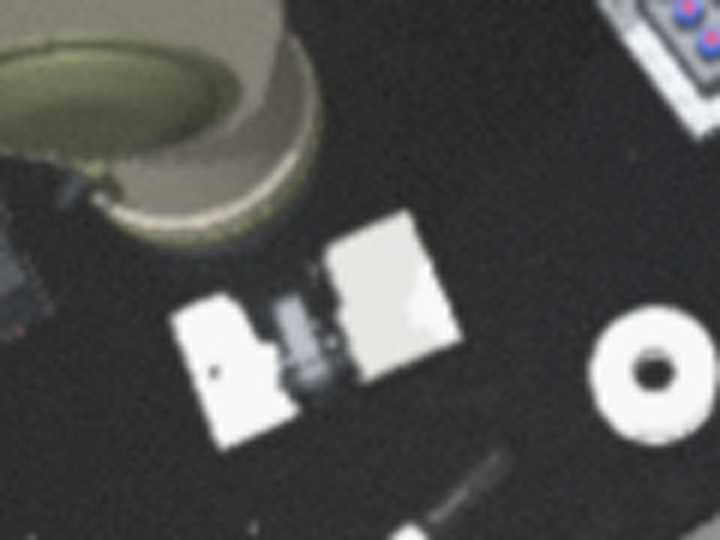

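The fingertips passed above the sheet, still at its original (170,320)–(462,338). I'll reopen and go lower, feeling for the worktop.

>>> jog_arm:
  series:
    - [[0,0,0,0],[0,0,0,0],[0,0,0.001,0],[0,0,0.002,0],[0,0,0.002,0]]
  hand: 0.55

```text
time: 6.3
ee_pos: [0.4825, 0.3027, 0.0016]
tool_rot: [-0.0, 0.761, 0.649, -0.0]
ft_force: [0.7, -0.0, -0.8]
grip_width: 0.0661
finger_force: 0.0
```

>>> jog_arm:
  series:
    - [[0,0,0.0005,0],[0,0,0.001,0],[0,0,0.001,0]]

```text
time: 6.68
ee_pos: [0.4826, 0.3027, 0.0007]
tool_rot: [-0.0, 0.761, 0.649, -0.0]
ft_force: [-0.2, 0.4, 0.0]
grip_width: 0.0656
finger_force: 0.0
```

>>> jog_arm:
  series:
    - [[0,0,0.0005,0],[0,0,0.001,0],[0,0,0.001,0]]

```text
time: 7.05
ee_pos: [0.4826, 0.3027, -0.0003]
tool_rot: [-0.0, 0.761, 0.649, -0.0]
ft_force: [-0.5, 0.4, 0.8]
grip_width: 0.0659
finger_force: 0.0
```

>>> jog_arm:
  series:
    - [[0,0,0.0005,0],[0,0,0.001,0],[0,0,0.001,0]]

```text
time: 7.42
ee_pos: [0.4826, 0.3026, -0.0013]
tool_rot: [0.0, 0.761, 0.649, -0.0]
ft_force: [-0.7, 0.5, -0.2]
grip_width: 0.0659
finger_force: 0.0
```

>>> jog_arm:
  series:
    - [[0,0,0.0005,0],[0,0,0.001,0],[0,0,0.001,0]]

```text
time: 7.8
ee_pos: [0.4826, 0.3027, -0.0023]
tool_rot: [-0.0, 0.761, 0.649, -0.0]
ft_force: [-1.0, -0.5, 1.1]
grip_width: 0.0657
finger_force: 0.0
```

>>> jog_arm:
  series:
    - [[0,0,0.0005,0],[0,0,0.001,0],[0,0,0.001,0]]

```text
time: 8.18
ee_pos: [0.4826, 0.3026, -0.0033]
tool_rot: [-0.0, 0.761, 0.649, -0.0]
ft_force: [0.3, 0.5, -0.5]
grip_width: 0.0664
finger_force: 0.0
```

>>> jog_arm:
  series:
    - [[0,0,0.0005,0],[0,0,0.001,0],[0,0,0.001,0]]

```text
time: 8.55
ee_pos: [0.4826, 0.3026, -0.0043]
tool_rot: [-0.0, 0.761, 0.649, -0.0]
ft_force: [-0.1, 0.2, -0.7]
grip_width: 0.0662
finger_force: 0.0
```

>>> jog_arm:
  series:
    - [[0,0,0,0],[0,0,0,0],[0,0,0,0]]
  hand: 0.2

```text
time: 8.93
ee_pos: [0.4826, 0.3027, -0.0043]
tool_rot: [0.0, 0.761, 0.649, -0.0]
ft_force: [0.5, -0.1, 0.2]
grip_width: 0.0511
finger_force: 0.0
```

Run:
```python
from h import *
u=np.array([np.cos(np.radians(-9)),np.sin(np.radians(-9))])
for c,w in [((.4825,.2918),.0702),((.4826,.3027),.0514)]:
  for off in (0,.01):
    q=np.array(c)-u*(w/2+off)
    for z in (0,.01,.02,.03,.04,.05,.06): 
        a=proj('side',[*q,z]); print(off,z,[round((a[0]-190)*6),round((a[1]-240)*6)])
st(); save('side','s4.png',(190,240,310,330),6)
```

```text
0 0 [371, 390]
0 0.01 [367, 383]
0 0.02 [363, 376]
0 0.03 [359, 369]
0 0.04 [355, 361]
0 0.05 [351, 354]
0 0.06 [346, 346]
0.01 0 [380, 412]
0.01 0.01 [376, 405]
0.01 0.02 [372, 398]
0.01 0.03 [368, 391]
0.01 0.04 [364, 384]
0.01 0.05 [360, 376]
0.01 0.06 [356, 369]
0 0 [339, 385]
0 0.01 [335, 378]
0 0.02 [331, 370]
0 0.03 [326, 363]
0 0.04 [322, 356]
0 0.05 [317, 348]
0 0.06 [313, 340]
0.01 0 [348, 406]
0.01 0.01 [344, 400]
0.01 0.02 [340, 393]
0.01 0.03 [335, 385]
0.01 0.04 [331, 378]
0.01 0.05 [327, 371]
0.01 0.06 [322, 363]
t 8.925 p [ 0.4826  0.3027 -0.0043] yaw 80.89 tilt [-0. -0.] F [ 0.5 -0.1  0.2] w 0.0511 f 0.0
```

View pics/s4.png

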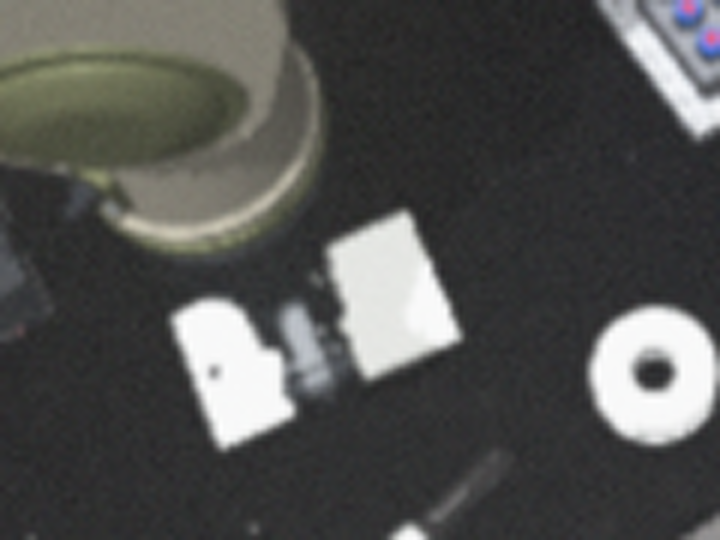

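The tips still sit above the sheet, at about (325,395), so they stand higher than the stated TCP offset suggests. I'll reopen and keep feeling down.

>>> jog_arm:
  series:
    - [[0,0,0,0],[0,0,0,0],[0,0,0.002,0],[0,0,0.004,0],[0,0,0.004,0]]
  hand: 0.6

```text
time: 9.6
ee_pos: [0.4825, 0.3026, -0.0085]
tool_rot: [-0.0, 0.761, 0.649, -0.0]
ft_force: [0.1, 0.6, 1.4]
grip_width: 0.0684
finger_force: 0.0
```

>>> jog_arm:
  series:
    - [[0,0,0.001,0],[0,0,0.001,0]]

```text
time: 9.85
ee_pos: [0.4826, 0.3026, -0.0094]
tool_rot: [-0.0, 0.761, 0.649, -0.0]
ft_force: [-1.0, -0.5, -1.0]
grip_width: 0.0683
finger_force: 0.0
```

>>> jog_arm:
  series:
    - [[0,0,0.001,0],[0,0,0.001,0]]

```text
time: 10.1
ee_pos: [0.4826, 0.3026, -0.0103]
tool_rot: [-0.0, 0.761, 0.649, -0.0]
ft_force: [0.2, 1.2, -0.5]
grip_width: 0.0685
finger_force: 0.0
```

>>> jog_arm:
  series:
    - [[0,0,0.001,0],[0,0,0.001,0]]

```text
time: 10.35
ee_pos: [0.4826, 0.3027, -0.0114]
tool_rot: [-0.0, 0.761, 0.649, -0.0]
ft_force: [0.3, 0.5, 0.4]
grip_width: 0.0683
finger_force: 0.0
```

>>> jog_arm:
  series:
    - [[0,0,0.001,0],[0,0,0.001,0]]

```text
time: 10.6
ee_pos: [0.4826, 0.3027, -0.0124]
tool_rot: [-0.0, 0.761, 0.649, -0.0]
ft_force: [-0.3, -0.2, -0.8]
grip_width: 0.0686
finger_force: 0.0
```

>>> jog_arm:
  series:
    - [[0,0,0.001,0],[0,0,0.001,0]]

```text
time: 10.85
ee_pos: [0.4826, 0.3026, -0.0134]
tool_rot: [-0.0, 0.761, 0.649, -0.0]
ft_force: [-1.1, -0.1, 0.3]
grip_width: 0.068
finger_force: 0.0
```

>>> jog_arm:
  series:
    - [[0,0,0,0],[0,0,0,0],[0,0,0,0]]
  hand: 0.25

```text
time: 11.22
ee_pos: [0.4826, 0.3027, -0.0133]
tool_rot: [0.0, 0.761, 0.649, -0.0]
ft_force: [-0.1, 0.2, 0.5]
grip_width: 0.0537
finger_force: 0.0
```

>>> jog_arm:
  series:
    - [[0,0,0,0],[0,0,0.001,0],[0,0,0.003,0],[0,0,0.005,0],[0,0,0.005,0]]
  hand: 0.6

```text
time: 11.85
ee_pos: [0.4825, 0.3026, -0.0185]
tool_rot: [-0.0, 0.761, 0.649, -0.0]
ft_force: [-0.8, -0.4, 0.7]
grip_width: 0.0685
finger_force: 0.0
```

>>> jog_arm:
  series:
    - [[0,0,0,0],[0,0,0,0],[0,0,0,0]]
  hand: 0.25

```text
time: 12.22
ee_pos: [0.4827, 0.3027, -0.0182]
tool_rot: [0.0, 0.761, 0.649, 0.0]
ft_force: [0.6, 1.5, -0.7]
grip_width: 0.0535
finger_force: 0.0
```

Run:
```python
from h import *
st()
a=arm.grab_frame('side')[:,:,::-1][240:330,190:310]; b=arm.grab_frame('top')[:,:,::-1][170:260,150:270]
cv2.imwrite('pics/c5.png',np.hstack([cv2.resize(a,None,fx=3.3,fy=3.3,interpolation=2),cv2.resize(b,None,fx=3.3,fy=3.3,interpolation=2)]))
p=arm.camera_params('side');print(p.keys())
```

```text
t 12.225 p [ 0.4827  0.3027 -0.0182] yaw 80.89 tilt [0.0001 0.    ] F [ 0.6  1.5 -0.7] w 0.0535 f 0.0
dict_keys(['fx', 'fy', 'cx', 'cy', 'camera_from_world'])
```

View pics/c5.png

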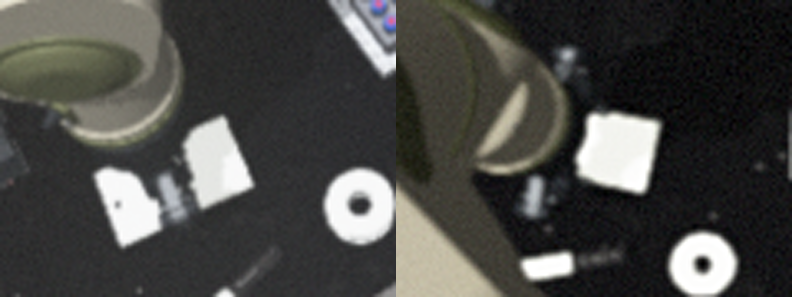

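Run:
```python
from h import *
for z in (0,.02,.04,.06,.08,.1,.12,.14): print(z,np.round(proj('top',[.4827,.3027,z]),1), 'knuckles', ray('top',201.2,189.7,z)[:2].round(3),ray('top',192.7,229.1,z)[:2].round(3), 'side near', ray('side',190+172/3.3,240+195/3.3,z)[:2].round(3))
```

```text
0 [209.7 214. ] knuckles [0.552 0.333] [0.438 0.348] side near [0.474 0.309]
0.02 [207.7 213.2] knuckles [0.549 0.326] [0.437 0.341] side near [0.467 0.309]
0.04 [205.6 212.3] knuckles [0.546 0.32 ] [0.436 0.334] side near [0.46  0.309]
0.06 [203.3 211.5] knuckles [0.542 0.313] [0.434 0.328] side near [0.452 0.31 ]
0.08 [201.  210.5] knuckles [0.539 0.307] [0.433 0.321] side near [0.445 0.31 ]
0.1 [198.6 209.6] knuckles [0.535 0.3  ] [0.432 0.314] side near [0.438 0.31 ]
0.12 [196.1 208.6] knuckles [0.532 0.294] [0.431 0.307] side near [0.43 0.31]
0.14 [193.5 207.6] knuckles [0.528 0.287] [0.429 0.3  ] side near [0.423 0.31 ]
```

>>> jog_arm:
  series:
    - [[0,0,0.0015,0]]

```text
time: 12.45
ee_pos: [0.4827, 0.3027, -0.0197]
tool_rot: [-0.0, 0.761, 0.649, 0.0]
ft_force: [0.4, -0.0, 0.2]
grip_width: 0.0532
finger_force: 0.0
```

>>> jog_arm:
  series:
    - [[0,0,0.0015,0]]

```text
time: 12.58
ee_pos: [0.4826, 0.3027, -0.0214]
tool_rot: [-0.0, 0.761, 0.649, -0.0]
ft_force: [-0.3, -0.4, 0.6]
grip_width: 0.0533
finger_force: 0.0
```

>>> jog_arm:
  series:
    - [[0,0,0.0015,0]]

```text
time: 12.7
ee_pos: [0.4826, 0.3026, -0.0229]
tool_rot: [-0.0, 0.761, 0.649, -0.0]
ft_force: [-0.9, 0.3, 0.0]
grip_width: 0.0533
finger_force: 0.0
```

>>> jog_arm:
  series:
    - [[0,0,0.002,0]]

```text
time: 12.82
ee_pos: [0.4827, 0.3027, -0.0248]
tool_rot: [0.0, 0.761, 0.649, 0.0]
ft_force: [-2.3, -2.2, 24.0]
grip_width: 0.0531
finger_force: 12.2
```

>>> jog_arm:
  series:
    - [[0,0,0.002,0]]

```text
time: 12.95
ee_pos: [0.4828, 0.3027, -0.025]
tool_rot: [0.0, 0.761, 0.649, 0.0]
ft_force: [-7.1, -5.0, 46.7]
grip_width: 0.0536
finger_force: 23.6
```

>>> jog_arm:
  series:
    - [[0,0,0.001,0]]

```text
time: 13.08
ee_pos: [0.4828, 0.3026, -0.0251]
tool_rot: [0.001, 0.761, 0.649, 0.001]
ft_force: [-7.9, -5.8, 48.6]
grip_width: 0.0532
finger_force: 24.6
```

>>> jog_arm:
  series:
    - [[0,0,-0.008,0],[0,0,-0.008,0]]

```text
time: 13.32
ee_pos: [0.4829, 0.3029, -0.0194]
tool_rot: [-0.0, 0.761, 0.649, 0.001]
ft_force: [-0.3, -0.4, 0.4]
grip_width: 0.0534
finger_force: 0.0
```

>>> jog_arm:
  series:
    - [[0,0,0,0],[0,0,0,0],[0,0,0.004,0],[0,0,0.008,0],[0,0,0.009,0]]
  hand: 0.6

```text
time: 13.95
ee_pos: [0.4824, 0.3025, -0.0293]
tool_rot: [-0.0, 0.761, 0.649, -0.0]
ft_force: [-0.0, -0.6, 0.1]
grip_width: 0.0684
finger_force: 0.0
```

Free at 68 mm and low enough now. Closing.

>>> jog_arm:
  series:
    - [[0,0,0.0005,0],[0,0,0.0005,0],[0,0,0.0005,0],[0,0,0.0005,0]]
  hand: 0.2

```text
time: 14.45
ee_pos: [0.4825, 0.3026, -0.0286]
tool_rot: [0.0, 0.761, 0.649, 0.0]
ft_force: [-2.0, -1.0, 8.7]
grip_width: 0.057
finger_force: 61.9
```

>>> jog_arm:
  series:
    - [[0,0,-0.005,0],[0,0,-0.03,0],[0,0,-0.06,0],[0,0,-0.08,0],[-0.04,0.009,-0.08,-0.04]]

```text
time: 15.08
ee_pos: [0.4861, 0.2653, 0.0527]
tool_rot: [-0.0, 0.746, 0.666, 0.003]
ft_force: [0.6, -0.2, -0.3]
grip_width: 0.057
finger_force: 64.0
```

Run:
```python
from h import *
s=st(); p=s['ee_pos']; rows(p,80.9,[(.487,.23,.05,83),(.49,.18,.045,86),(.495,.13,.045,89),(.498,.09,.045,90),(.498,.068,.045,90)])
```

```text
t 15.075 p [0.4861 0.2653 0.0527] yaw 83.46 tilt [0.0036 0.0045] F [ 0.6 -0.2 -0.3] w 0.057 f 63.95523190498352
[-0.0347, 0.0065, 0.0027, -0.0367]
[-0.0836, 0.0174, 0.0077, -0.089]
[-0.1322, 0.0302, 0.0077, -0.1414]
[-0.1712, 0.0395, 0.0077, -0.1588]
[-0.193, 0.043, 0.0077, -0.1588]
```

>>> jog_arm:
  series:
    - [[-0.045,0.008,0.003,-0.04],[-0.095,0.017,0.006,-0.08],[-0.145,0.026,0.006,-0.122],[-0.18,0.033,0.006,-0.122],[-0.1945,0.035,0.006,-0.122]]

```text
time: 15.7
ee_pos: [0.4968, 0.0621, 0.0448]
tool_rot: [0.0, 0.707, 0.707, -0.0]
ft_force: [-0.4, -0.4, -0.2]
grip_width: 0.0569
finger_force: 64.0
```

Run:
```python
from h import *
s=st()
a=arm.grab_frame('side')[:,:,::-1][170:280,250:380]; b=arm.grab_frame('top')[:,:,::-1][160:270,240:370]
cv2.imwrite('pics/c6.png',np.hstack([cv2.resize(a,None,fx=3,fy=3,interpolation=2),cv2.resize(b,None,fx=3,fy=3,interpolation=2)]))
```

```text
t 15.7 p [0.4968 0.0621 0.0448] yaw 89.99 tilt [-0.0002 -0.0008] F [-0.4 -0.4 -0.2] w 0.0569 f 63.951709270477295
```

View pics/c6.png

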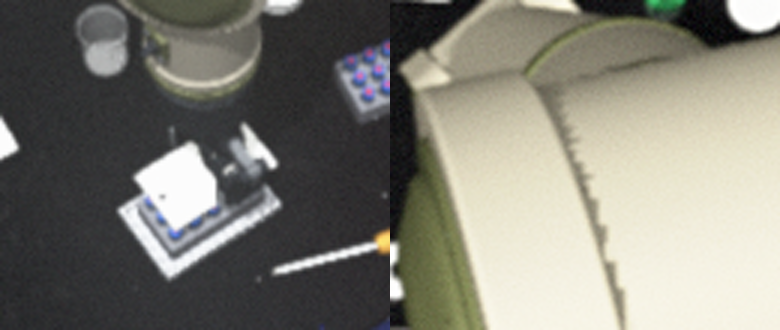

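The side crop shows the sheet held level over the tray, with corners at (133,178), (243,125), (278,163) and (180,228). The pan corners are at (120,210) and (170,277).

Run:
```python
from h import *
for z in (.06,.07,.08,.09): print(z);quad('side',[(133,178),(243,125),(278,163),(180,228)],z,250,170,3)
```

```text
0.06
side c [0.5005 0.0575] L [106.4  47.2 101.8  61.3] long 86.9 short -175.3
0.07
side c [0.4963 0.0603] L [105.2  46.7 100.7  60.6] long 86.9 short -175.3
0.08
side c [0.4921 0.0631] L [104.   46.1  99.6  60. ] long 86.9 short -175.3
0.09
side c [0.4879 0.0659] L [102.8  45.6  98.5  59.3] long 86.9 short -175.3
```

Run:
```python
from h import *
for a,b in [(133,178),(180,228),(243,125)]: print(ray('side',250+(a+.5)/3-.5,170+(b+.5)/3-.5,.08).round(4))
```

```text
[0.5247 0.1169 0.08  ]
[0.465  0.1107 0.08  ]
[0.5124 0.0136 0.08  ]
```

>>> jog_arm:
  series:
    - [[0.006,0.001,0.005,0],[0.006,0.001,0.016,0],[0.006,0.001,0.024,0],[0.006,0.001,0.0275,0],[0.006,0.001,0.0275,0]]

```text
time: 16.42
ee_pos: [0.4975, 0.0706, 0.0168]
tool_rot: [-0.0, 0.706, 0.708, -0.0]
ft_force: [0.6, -0.2, -1.0]
grip_width: 0.0566
finger_force: 64.0
```

>>> jog_arm:
  series:
    - [[0,0,0.001,0],[0,0,0.0015,0]]

```text
time: 16.68
ee_pos: [0.4979, 0.0704, 0.0159]
tool_rot: [0.0, 0.706, 0.708, 0.0]
ft_force: [-1.0, 0.1, -0.2]
grip_width: 0.0566
finger_force: 64.0
```

>>> jog_arm:
  series:
    - [[0,0,0.001,0],[0,0,0.001,0]]

```text
time: 16.92
ee_pos: [0.4978, 0.0704, 0.0147]
tool_rot: [0.0, 0.706, 0.708, -0.0]
ft_force: [0.1, 0.3, -0.1]
grip_width: 0.0566
finger_force: 64.0
```

>>> jog_arm:
  series:
    - [[-0.002,0,0,0],[-0.002,0,0.001,0],[-0.002,0,0.001,0]]

```text
time: 17.3
ee_pos: [0.4978, 0.0684, 0.0137]
tool_rot: [-0.0, 0.706, 0.708, -0.0]
ft_force: [0.2, -0.1, -0.5]
grip_width: 0.057
finger_force: 64.0
```

>>> jog_arm:
  series:
    - [[0,0,0.001,0],[0,0,0.001,0]]

```text
time: 17.55
ee_pos: [0.4979, 0.0685, 0.0133]
tool_rot: [0.0, 0.706, 0.708, 0.0]
ft_force: [-1.9, -0.0, 11.0]
grip_width: 0.057
finger_force: 65.6
```

>>> jog_arm:
  series:
    - [[0,0,0.0005,0],[0,0,0.0005,0]]

```text
time: 17.8
ee_pos: [0.4979, 0.0684, 0.0133]
tool_rot: [0.001, 0.706, 0.708, 0.0]
ft_force: [-3.3, -0.3, 17.9]
grip_width: 0.0567
finger_force: 66.7
```

>>> jog_arm:
  series:
    - [[0,0,-0.001,0],[0,0,-0.001,0]]

```text
time: 18.05
ee_pos: [0.4979, 0.0685, 0.0134]
tool_rot: [0.0, 0.706, 0.708, 0.0]
ft_force: [-1.7, 1.6, 6.5]
grip_width: 0.0574
finger_force: 64.9
```

>>> jog_arm:
  series:
    - [[0,0,0,0],[0,0,0,0],[0,0,-0.01,0],[0,0,-0.04,0],[0,0,-0.07,0]]
  hand: 0.85

```text
time: 18.68
ee_pos: [0.4975, 0.0685, 0.0843]
tool_rot: [-0.0, 0.706, 0.708, -0.0]
ft_force: [0.8, -0.3, -0.6]
grip_width: 0.0792
finger_force: 0.0
```

Run:
```python
from h import *
s=st(); p=s['ee_pos']; p[2]=.083; rows(p,90,[(.4985,.02,.08,90),(.4995,-.03,.075,88),(.5,-.08,.07,82),(.501,-.125,.07,78),(.5013,-.1527,.07,78)])
```

```text
t 18.675 p [0.4975 0.0685 0.0843] yaw 90.19 tilt [-0.0008 -0.0001] F [ 0.8 -0.3 -0.6] w 0.0792 f 0.0
[-0.0485, 0.001, 0.003, -0.0]
[-0.0985, 0.002, 0.008, 0.0349]
[-0.1485, 0.0025, 0.013, 0.1396]
[-0.1935, 0.0035, 0.013, 0.2094]
[-0.2212, 0.0038, 0.013, 0.2094]
```

>>> jog_arm:
  series:
    - [[-0.0485,0.001,0.003,0],[-0.0985,0.002,0.008,0.035],[-0.1485,0.0025,0.013,0.14],[-0.1935,0.0035,0.013,0.21],[-0.221,0.004,0.013,0.21]]

```text
time: 19.3
ee_pos: [0.5021, -0.1551, 0.0707]
tool_rot: [0.0, 0.777, 0.629, -0.0]
ft_force: [1.3, 0.2, -0.5]
grip_width: 0.0791
finger_force: 0.0
```

Run:
```python
from h import *
st()
for cam,(x0,y0,x1,y1) in (('side',(270,180,360,280)),('top',(250,170,330,240))):
    im=arm.grab_frame(cam)[y0:y1,x0:x1]; cv2.imwrite('pics/k_%s.png'%cam,im[:,:,::-1])
    g=cv2.resize(im.min(2),None,fx=4,fy=4,interpolation=cv2.INTER_CUBIC)
    for th in (120,160,190,215):
        m=(g>th).astype(np.uint8); c=max(cv2.findContours(m,0,1)[0],key=cv2.contourArea); 
        r=cv2.boxPoints(cv2.minAreaRect(c)); ap=cv2.approxPolyDP(c,12,True)[:,0]
        print(cam,th,cv2.contourArea(c),[[round(float(t),3) for t in ray(cam,x0+(a+.5)/4-.5,y0+(b+.5)/4-.5,.048)[:2]] for a,b in ap])
```

```text
t 19.3 p [ 0.5021 -0.1551  0.0707] yaw 77.95 tilt [-0.0002 -0.0007] F [ 1.3  0.2 -0.5] w 0.0791 f 0.0
side 120 22519.5 [[0.528, 0.018], [0.522, 0.137], [0.446, 0.137], [0.445, 0.024]]
side 160 21555.5 [[0.526, 0.018], [0.522, 0.135], [0.447, 0.136], [0.447, 0.023]]
side 190 17625.5 [[0.526, 0.019], [0.521, 0.135], [0.448, 0.135], [0.448, 0.024], [0.461, 0.024], [0.456, 0.124], [0.499, 0.127], [0.467, 0.119], [0.468, 0.02]]
side 215 16164.0 [[0.526, 0.02], [0.52, 0.134], [0.448, 0.134], [0.448, 0.024], [0.459, 0.024], [0.455, 0.125], [0.499, 0.128], [0.512, 0.121], [0.468, 0.119], [0.469, 0.02]]
top 120 19713.5 [[0.532, 0.124], [0.456, 0.124], [0.457, 0.007], [0.533, 0.009]]
top 160 18822.5 [[0.53, 0.123], [0.456, 0.122], [0.457, 0.008], [0.531, 0.009]]
top 190 18033.5 [[0.529, 0.123], [0.457, 0.121], [0.459, 0.009], [0.531, 0.011]]
top 215 16959.0 [[0.529, 0.122], [0.457, 0.121], [0.459, 0.009], [0.528, 0.019]]
```

Run:
```python
from h import *
a=cv2.imread('pics/k_side.png');b=cv2.imread('pics/k_top.png');f=lambda i:cv2.resize(i,None,fx=4.6,fy=4.6,interpolation=2)
b=np.vstack([b,np.zeros((30,80,3),np.uint8)])
c=np.hstack([f(a),f(b)]).astype(float); c=np.clip((c-90)*255/165,0,255)
cv2.imwrite('pics/v10.png',c)
```

```text
[ WARN:0@0.121] global loadsave.cpp:1063 imwrite_ Unsupported depth image for selected encoder is fallbacked to CV_8U.
```

View pics/v10.png

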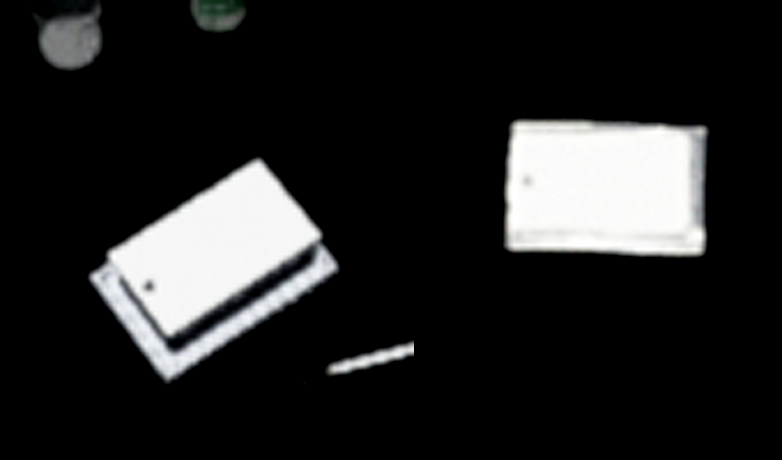

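The contrast crop shows the sheet flat on the caps, with side-view corners at (108,257), (260,158), (322,237) and (168,338). It looks level and square with the pan.

Run:
```python
from h import *
quad('side',[(108,257),(260,158),(322,237),(168,338)],.048,270,180,4.6)
quad('side',[(92,276),(262,165),(338,268),(168,381)],.010,270,180,4.6)
# upper tray target
s=st(); p=s['ee_pos']; rows(p,77.95,[(.5015,-.1527,.06,78.1)])
```

```text
side c [0.4962 0.0698] L [104.7  60.6 103.8  59.2] long 90.6 short 179.4
side c [0.4988 0.0684] L [121.4  79.9 118.2  78.2] long 90.7 short 178.5
t 19.4 p [ 0.5019 -0.1563  0.0706] yaw 77.84 tilt [-0.0003 -0.0014] F [ 0.1  0.2 -0.1] w 0.0789 f 0.0
[0.0034, -0.0012, 0.0106, -0.0026]
```

>>> jog_arm:
  series:
    - [[0.0035,-0.001,0.02,0],[0.0035,-0.001,0.04,0],[0.0035,-0.001,0.06,0],[0.0035,-0.001,0.07,0],[0.0035,-0.001,0.07,0]]

```text
time: 20.02
ee_pos: [0.5021, -0.1482, 0.0001]
tool_rot: [-0.0, 0.776, 0.631, -0.0]
ft_force: [-0.3, 0.6, 0.1]
grip_width: 0.0791
finger_force: 0.0
```

>>> jog_arm:
  series:
    - [[0,0,0.008,0],[0,0,0.016,0],[0,0,0.024,0],[0,0,0.0255,0],[0,0,0.0255,0]]

```text
time: 20.65
ee_pos: [0.5021, -0.1488, -0.0254]
tool_rot: [-0.0, 0.776, 0.63, -0.0]
ft_force: [0.3, -0.3, 0.4]
grip_width: 0.0793
finger_force: 0.0
```

>>> jog_arm:
  series:
    - [[-0.004,0,0,0],[-0.004,0,0,0]]

```text
time: 20.9
ee_pos: [0.5014, -0.1534, -0.0251]
tool_rot: [0.0, 0.777, 0.63, -0.0]
ft_force: [-0.4, 0.7, -0.8]
grip_width: 0.0788
finger_force: 0.0
```

>>> jog_arm:
  series:
    - [[0,0,0,0],[0,0,0,0],[0,0,0,0],[0,0,0,0]]
  hand: 0.1

```text
time: 21.4
ee_pos: [0.5019, -0.1529, -0.0247]
tool_rot: [0.0, 0.776, 0.63, 0.0]
ft_force: [-0.2, -0.2, 6.2]
grip_width: 0.0564
finger_force: 64.1
```

>>> jog_arm:
  series:
    - [[0,0,-0.003,0],[0,0,-0.01,0],[0,0,-0.02,0],[0,0,-0.02,0]]

```text
time: 21.9
ee_pos: [0.5018, -0.153, -0.0044]
tool_rot: [0.0, 0.776, 0.63, 0.0]
ft_force: [-0.3, -0.4, -2.9]
grip_width: 0.0565
finger_force: 64.5
```

>>> jog_arm:
  series:
    - [[0,0,-0.03,0],[0,0,-0.06,0],[0.02,-0.005,-0.08,-0.02],[0.055,-0.013,-0.08,-0.06],[0.095,-0.022,-0.08,-0.1]]

```text
time: 22.52
ee_pos: [0.4992, -0.0538, 0.0751]
tool_rot: [0.0, 0.744, 0.669, 0.0]
ft_force: [-0.2, -0.5, -3.4]
grip_width: 0.0568
finger_force: 65.7
```

Run:
```python
from h import *
s=st(); p=s['ee_pos']; rows(p,78+5.73,[(.498,.068,.065,90.2)])
```

```text
t 22.525 p [ 0.4992 -0.0538  0.0751] yaw 83.93 tilt [0.0006 0.0002] F [-0.2 -0.5 -3.4] w 0.0568 f 65.7228434085846
[0.1209, -0.0145, 0.0101, -0.1129]
```

>>> jog_arm:
  series:
    - [[0.035,-0.004,0.003,-0.04],[0.07,-0.008,0.006,-0.08],[0.1,-0.012,0.01,-0.11],[0.118,-0.0145,0.01,-0.11],[0.118,-0.0145,0.01,-0.11]]

```text
time: 23.15
ee_pos: [0.497, 0.0662, 0.0647]
tool_rot: [-0.0, 0.704, 0.71, 0.0]
ft_force: [0.2, 0.1, -2.4]
grip_width: 0.0569
finger_force: 65.6
```

>>> jog_arm:
  series:
    - [[0,0,0.005,0],[0,0,0.015,0],[0,0,0.025,0],[0,0,0.03,0],[0,0,0.03,0]]

```text
time: 23.78
ee_pos: [0.4973, 0.0634, 0.0341]
tool_rot: [-0.0, 0.706, 0.708, -0.0]
ft_force: [0.5, -1.1, -2.5]
grip_width: 0.0567
finger_force: 65.6
```

Run:
```python
from h import *
st()
```

```text
t 23.775 p [0.4973 0.0634 0.0341] yaw 90.17 tilt [-0.0011 -0.0003] F [ 0.5 -1.1 -2.5] w 0.0567 f 65.64231276512146
```

>>> jog_arm:
  series:
    - [[0.0048,0.0008,0,0],[0.0048,0.0008,0.003,0],[0.0048,0.0008,0.006,0],[0.0048,0.0008,0.0075,0],[0.0048,0.0008,0.0075,0]]

```text
time: 24.4
ee_pos: [0.4983, 0.0683, 0.0271]
tool_rot: [-0.0, 0.706, 0.708, -0.0]
ft_force: [-0.0, 0.3, -2.9]
grip_width: 0.0571
finger_force: 65.6
```

>>> jog_arm:
  series:
    - [[0,0,0.0008,0],[0,0,0.001,0]]

```text
time: 24.65
ee_pos: [0.4984, 0.0683, 0.0262]
tool_rot: [0.0, 0.706, 0.708, -0.0]
ft_force: [-0.4, -0.3, -1.9]
grip_width: 0.0569
finger_force: 65.6
```

>>> jog_arm:
  series:
    - [[0,0,0.001,0],[0,0,0.001,0]]

```text
time: 24.9
ee_pos: [0.4983, 0.0683, 0.0252]
tool_rot: [-0.0, 0.706, 0.708, -0.0]
ft_force: [0.4, 0.1, -2.6]
grip_width: 0.0566
finger_force: 65.6
```

>>> jog_arm:
  series:
    - [[0,0,0.0007,0],[0,0,0.0007,0]]

```text
time: 25.15
ee_pos: [0.4984, 0.0684, 0.0245]
tool_rot: [-0.0, 0.706, 0.708, -0.0]
ft_force: [0.0, -0.7, -3.1]
grip_width: 0.0574
finger_force: 65.6
```

>>> jog_arm:
  series:
    - [[0,0,0.0007,0],[0,0,0.0007,0]]

```text
time: 25.4
ee_pos: [0.4984, 0.0683, 0.0238]
tool_rot: [-0.0, 0.706, 0.708, -0.0]
ft_force: [0.6, 0.3, -2.9]
grip_width: 0.0566
finger_force: 65.6
```

>>> jog_arm:
  series:
    - [[0,0,0.0006,0],[0,0,0.0006,0]]

```text
time: 25.65
ee_pos: [0.4984, 0.0684, 0.0233]
tool_rot: [0.0, 0.706, 0.708, 0.0]
ft_force: [-1.5, 0.2, -1.2]
grip_width: 0.0567
finger_force: 65.8
```

>>> jog_arm:
  series:
    - [[0,0,0.0005,0],[0,0,0.0005,0]]

```text
time: 25.9
ee_pos: [0.4984, 0.0683, 0.0232]
tool_rot: [0.0, 0.706, 0.708, 0.0]
ft_force: [-1.5, -1.1, 8.1]
grip_width: 0.0567
finger_force: 67.0
```

Seated where I expected. Easing the pressure, then opening and retreating.

>>> jog_arm:
  series:
    - [[0,0,-0.0005,0],[0,0,-0.0005,0]]

```text
time: 26.15
ee_pos: [0.4984, 0.0684, 0.0233]
tool_rot: [0.0, 0.706, 0.708, 0.0]
ft_force: [-0.9, -0.7, 1.2]
grip_width: 0.0567
finger_force: 66.2
```

>>> jog_arm:
  series:
    - [[0,0,0,0],[0,0,0,0],[0,0,-0.005,0],[0,0,-0.03,0],[0,0,-0.07,0]]
  hand: 0.85

```text
time: 26.78
ee_pos: [0.4976, 0.0684, 0.0935]
tool_rot: [-0.001, 0.706, 0.708, -0.001]
ft_force: [-0.0, -0.0, 0.8]
grip_width: 0.0791
finger_force: 0.0
```

>>> jog_arm:
  series:
    - [[0,0,-0.05,0],[0.04,0,-0.1,0],[0.09,0,-0.1,0],[0.14,0,-0.1,0],[0.19,0,-0.1,0]]

```text
time: 27.4
ee_pos: [0.4977, 0.2596, 0.1939]
tool_rot: [0.0, 0.706, 0.708, 0.0]
ft_force: [0.8, 0.3, -0.5]
grip_width: 0.0791
finger_force: 0.0
```

Run:
```python
from h import *
st()
# caps by colour: print cap-cluster quad in side/top
for cam,(x0,y0,x1,y1) in (('side',(270,160,370,280)),('top',(240,170,340,240))):
    im=arm.grab_frame(cam)[y0:y1,x0:x1].astype(int); 
    d=im[:,:,2]-im[:,:,1]; g=cv2.resize(d.astype(np.float32),None,fx=4,fy=4,interpolation=2)
    m=(g>45).astype(np.uint8); n,l,s,c=cv2.connectedComponentsWithStats(m)
    k=[i for i in range(1,n) if s[i,4]>30]
    P=np.array([ray(cam,x0+(c[i][0]+.5)/4-.5,y0+(c[i][1]+.5)/4-.5,.086)[:2] for i in k]).reshape(-1,2)
    r=cv2.minAreaRect((P*1000).astype(np.float32)) if len(P)>2 else None
    print(cam,len(k),[int(s[i,4]) for i in k],r)
    if len(P): print(P.mean(0).round(4), P.round(3).tolist())
    w=im.min(2)>150; print('white px',w.sum())
```

```text
t 27.4 p [0.4977 0.2596 0.1939] yaw 90.15 tilt [ 0.0006 -0.    ] F [ 0.8  0.3 -0.5] w 0.0791 f 0.0
side 15 [220, 317, 283, 351, 308, 316, 337, 311, 330, 351, 329, 305, 304, 322, 344] ((497.5666198730469, 68.12696075439453), (36.515480041503906, 76.09986877441406), 0.11137960106134415)
[0.4974 0.0682] [[0.514, 0.031], [0.516, 0.049], [0.497, 0.03], [0.516, 0.068], [0.498, 0.049], [0.48, 0.03], [0.515, 0.087], [0.498, 0.068], [0.479, 0.049], [0.516, 0.106], [0.497, 0.087], [0.479, 0.068], [0.497, 0.106], [0.479, 0.087], [0.479, 0.106]]
white px 1249
top 15 [262, 273, 284, 255, 198, 249, 243, 259, 251, 251, 220, 238, 241, 251, 260] ((497.2850036621094, 67.14555358886719), (36.8010368347168, 75.85269165039062), 0.5568393468856812)
[0.4972 0.0671] [[0.515, 0.105], [0.515, 0.086], [0.515, 0.067], [0.516, 0.048], [0.514, 0.03], [0.497, 0.105], [0.497, 0.086], [0.497, 0.067], [0.498, 0.029], [0.497, 0.048], [0.479, 0.105], [0.479, 0.086], [0.479, 0.067], [0.479, 0.048], [0.479, 0.029]]
white px 922
```

```bash
python3 -c "
from workcell import arm
print(arm.job_done())"
```

```text
the job is handed in; nothing more can be done
None
```

The stack is done and handed in at 27.4 s of the 54 s: the separator sheet lies flat on the lower tray's caps, about 1.5 mm off centre, and the upper tray sits upright on it, within about 1 mm of square over the tray below. Everything is released and the small sheet was left where it lay. Reported tool heights were about 3 cm low, so I found the sheet by touch, pressing on it briefly with up to 49 N at the wrist.

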